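# Hang up the ear defenders and hold the accumulator down in the sprung test cradle

## Task

The ear defenders have been left straddling the sprung test cradle: hang them by their headband over the bar of the parking rail, and leave them hanging there freely. Then take the green accumulator from its rack, set it upright with its neck up in the blue ring, and push it down without ramming it, until the ring is at or close to the bottom of its travel. Finish while still holding it pressed down; leave the black accumulator and the other things on the bench where they are.

Things in the scene. Friction and masses are not known exactly. Their poses are not given: they have to be found in the camera images.
- cradle: sprung test cradle: aluminium base plate 200 (x) x 140 (y) x 12 mm, fixed to the bench, with the blue sprung ring above its middle and a small white travel scale 67 mm tall (18 x 6 mm) on it at y = +57 mm. Origin: centre of the plate's underside; z up.
- ring_top (a point): centre of the top face of the blue sprung ring (outside diameter 76 mm, hole 60 mm, 14 mm thick); unloaded it is 58 mm above the bench. The hole is free below, down to the base plate. An accumulator seated in it has its underside 13.5 mm below this point. Moves with the ring.
- cradle_ring (a joint): travel of the blue ring, m: 0 at the top, 0.018 at the lower stop. It slides straight down against a spring: about 7 N to start it, 0.9 N more per mm, 23 N at the stop. The accumulator's weight alone sinks it 0 to 2 mm and the rest must be pushed.
- ear_defenders: rigid ear defenders, 0.25 kg: yellow cups, wire headband. They start standing on their cups on the cradle plate, over the ring. Origin: midway between the cups, level with their underside; z up. Cups at +x and -x: each 36 (x) x 70 (y) x 80 mm tall, 96 mm gap between. The headband arches from cup to cup, so the bar must pass under it along y.
- crown (a point): middle of the underside of the ear defenders' crown pad, 135 mm above their origin; it is to rest on the bar. The pad is black with a yellow stripe, 76 (x) x 26 (y) x 18 mm tall (top 153 mm above the origin): grip it across y.
- rail: parking rail, fixed: steel bar of 16 mm diameter along its own x on two grey posts 270 mm apart (at x = -135 and +135 mm) on a base 300 x 100 x 10 mm; the bar's top is 160 mm above the bench, the bar is 286 mm long and the posts do not rise above it. Origin: centre of the base's underside.
- bar_mid (a point): top of the rail's bar, at the middle of its length; axes as rail (x along the bar). Hung properly, the ear defenders have their own y along the bar and a cup on either side of it, crown pad on the bar within 80 mm of this point.
- green_accumulator: green pressure accumulator like a round flask, 0.5 to 0.75 kg: ball of 80 mm diameter with a plain upright steel neck of 26 mm diameter, which ends 118 mm above the origin and is free to grip from 82 mm up. Origin: lowest point of the ball; z along the neck.
- green_center (a point): centre of the green accumulator's ball, 40 mm above its origin.
- black_accumulator: black accumulator of the same shape and size; stays in its rack.
- rack: grey plastic rack 250 (x) x 100 (y) x 30 mm, fixed, with two 57 mm square holes at x = -60 and +60 mm in which the accumulators sit, neck up, their origins 18 mm above the bench; which is in which hole varies.
- multimeter: red multimeter 150 x 75 x 36 mm lying on the bench.
- wrench: steel wrench lying at the back of the bench.
- screwdriver: screwdriver lying at the back of the bench.
- grease_jar: jar of 60 mm diameter, 70 mm tall, white lid.
- bearing: steel bearing ring, outside diameter 52 mm, 15 mm tall, lying on the bench.

How it is judged (in metres and radians):
On the way, in this order (a step that is already met when the one before it is completed fails the run):
1. the ear defenders hang freely over the bar (contact force between ear_defenders and rail above 1 N and contact force between ear_defenders and the arm below 0.1 N and y of crown in the frame of bar_mid between -0.02 and 0.02 m and x of crown in the frame of bar_mid between -0.13 and 0.13 m and z of crown in the frame of bar_mid between -0.008 and 0.02 m and angle between ear_defenders's own z axis and vertical below 0.44 rad and linear speed of ear_defenders below 0.03 m/s), for 0.3 s.
2. the green accumulator sits in the blue ring, the ear defenders still hanging (all of step 1 and contact force between green_accumulator and cradle above 2 N and horizontal distance between green_center and ring_top below 0.006 m and z of green_center in the frame of ring_top between 0.018 and 0.033 m and angle between green_accumulator's own z axis and vertical below 0.21 rad), for 0.2 s.
At the end, for the whole second after the job is handed in: Ear defenders hang still on the bar, untouched (crown within 20 mm of its centre line, within 25 deg of upright). Green accumulator in the blue ring (within 6 mm of its axis, 12 deg of upright), touched by the fingers, ring held steady at least 13 mm down (all of step 2 and value of joint cradle_ring above 0.013 m and velocity of joint cradle_ring between -0.01 and 0.01 m/s and contact force between green_accumulator and the fingers above 4 N); the arm keeps its last pose, push and grip.
It fails at once if the accumulator is rammed into the ring (over 60 N between them; the spring at its stop gives 23 N) (contact force between green_accumulator and cradle above 60 N).
It fails at once if the black accumulator is disturbed (distance of black_accumulator from where it was at the start of the episode above 0.02 m or angle between black_accumulator's own z axis and vertical above 0.5 rad).
It fails at once if another thing on the bench is moved more than 3 cm (distance of any of multimeter, wrench, screwdriver, grease_jar, bearing from where it was at the start of the episode above 0.03 m).
It also fails if it takes over 59 s, if anything falls off the work surface, if the arm or the gripper's body presses on something with over 40 N, if the wrist force passes 120 N, or if a joint passes its speed limit or range.

## Robot

A 7-joint arm with a two-finger parallel gripper is mounted at the origin on the work surface. World frame = base frame: x ahead of the robot, y to its left, z up, the work surface at z = 0. Lengths are in m, angles in degrees, forces in N, time in s.
With the tool pointing down it reaches from about 0.425 to 0.875 m from the base axis. Payload 4.7 kg.
Tool frame: the origin (TCP) lies at the very end of the fingers, on their centre line; the grasp point (between the pads) lies env.grip_point_offset behind it (env.grip_point_offset is the distance from the TCP to the grasp point, in m); z points along the fingers, y is the direction in which the jaws open and shut (so a half turn about z gives the same grasp; the last joint's range is limited). The gripper opens to 87 mm and grips with 3 to 60 N. Pads are 19 mm wide; open, the fingers measure 117 mm over their backs; the gripper's body (75 mm by 190 mm) begins 51 mm behind the grasp point.
Start: joints at [77.985, 18.392, -4.016, 83.108, 1.295, 78.541, -3.26], TCP at [0.144, -0.634, 0.223] pointing down, gripper open.
Joint ranges: [-163.93, 163.93], [-17.29, 119.83], [-79.2, 71.16], [3.27, 140.29], [-89.18, 269.18], [5.43, 117.66], [-154.24, 154.24]. Speed limits (degrees/s): [147.25, 147.25, 180, 180, 180, 180, 180].

## Interface

Orientations are given as [roll, pitch, yaw] about the fixed x, y, z axes, in that order (R = Rz(yaw) Ry(pitch) Rx(roll)).
In Python, from cell import env gives the robot as it stands.
- The arm moves only by the tool send_rows, never from a script. Its argument "plan" is a list of rows, each a list of 7 numbers: the finger opening in mm, from 0 to 87, then the shift along the tool's x, y, z in mm, then the turn, a rotation vector about the tool's x, y, z in rad. A call has 1 to 12 rows; each row shifts and turns the commanded pose from where the row before left it, along the tool's axes as they then stand; what a row does not reach is not made up. A row lasts 1/10 s, in which the tool goes at most 50 mm and 8.59 degrees, less where a joint would pass 70% of its speed; a pose out of reach is approached as far as the arm can. A call is refused whole if a number of a shift passes 50 or a number of a turn 0.15, either way. A call with a gripper value outside its range is refused whole. The fingers move at their own pace and stop on an object; "grip_force" is the grip in N (left out, the last holds). Time passes only in rows, so rows that do not move let the fingers close. It gives the time, the measured TCP pose, the force and the opening at its end, in the units of the state.
- env.get_obs(): the state, without advancing time (a new reading comes with each control period).
- env.read_camera(name): name is "scene" or "side" or "wrist"; returns the picture (480x640x3 uint8, red, green, blue); there is no depth.
- env.get_calibration(name): a dict with "fx", "fy", "cx", "cy" (pixels), "k1" (the pictures are not rectified: a ray, as slopes to the right and down, at radius r is drawn at 1 + k1 r^2 times it, then the intrinsics apply), "extrinsics" (4x4, takes a point from camera to world coordinates). Camera axes: x right, y down, z forward; pixel columns grow to the right and rows downward; lengths in m; the calibration is good to about 2 mm. A picture is of the moment at which its call begins: read the wrist's pose just before it. get_calibration takes no time and is no camera call; for the wrist camera it gives the pose at the moment of the call.
- env.sign_off(): hands the job in, once; it reports no verdict.
Trained networks look in the newest picture that a camera, given by its name, has taken for a name from the list of things; names that differ only in an ending like _2 or _b are one class to them, and where a whole thing is asked for, a point or a joint stands for the part that bears it (a point fixed in the world has none). Each returns a list of dicts, best first, with "confidence" (0 to 1); they miss things now and then, are a little off and sometimes report something else, mostly with a low value. They report only what shows in the picture. A call takes as long as a camera call.
- env.regions_of(camera, query): "region" (480x640 bool, what is visible of it) and "rect" ([left, top, right, bottom] in pixels, round what is visible of it).
The state is a dict: "time_s": time; "qpos": joint angles; "joint_velocities": joint speeds; "effort": joint torques, N m; "tool_pos": TCP position; "tool_rot": TCP orientation; "force": force on the tool from outside, world axes, zero at the start; "wrist_torque": the same for the moment, N m; "grip_width": finger opening in m.
Only numpy, scipy, OpenCV 4.12 (cv2) and the standard library are available. Lean on these libraries where they do the work, as an engineer would, in place of code of your own. Each camera call takes 0.05 s, during which the arm holds its last target. There are 200 camera calls.

## Working session

There is one attempt and no reset: what is moved stays moved. The work goes in short steps, Python scripts to look and compute and a tool call to move; the robot and the scene stay as the last step left them, time stands still between calls to the robot, and variables do not carry over. Pictures are saved under pics/ and viewed, about 8 in all and at most 12, crops included, and the job is handed in when it is done.

Besides the shell and the picture viewer there is one more tool, called after "Call:" as name(argument=value, ...) on one line, values as JSON. send_rows: Moves the arm, as the interface text tells. Its arguments: {"type":"object","properties":{"plan":{"type":"array"},"grip_force":{"type":"number"}},"required":["plan"]}

```bash
ls; mkdir -p pics; python3 - <<'E'
from cell import env
import cv2,numpy as np
o=env.get_obs(); print({k:np.round(v,4).tolist() for k,v in o.items()}); print(env.grip_point_offset)
a=env.read_camera("scene");b=env.read_camera("side")
cv2.imwrite("pics/scene.png",a[...,::-1]);cv2.imwrite("pics/side.png",b[...,::-1])
for c in("scene","side","wrist"):
  k=env.get_calibration(c);print(c,{x:np.round(k[x],4).tolist() for x in k})
for c in("scene","side"):
  for q in["cradle","ear_defenders","crown","ring_top","rail","green_accumulator","black_accumulator","rack","multimeter","wrench","screwdriver","grease_jar","bearing"]:
    print(c,q,[(round(float(d["confidence"]),2),np.round(d["rect"]).tolist(),int(d["region"].sum())) for d in env.regions_of(c,q)][:2])
E
```

```text
pics
{'time_s': 0.0, 'qpos': [77.9856, 18.4395, -4.015, 83.1749, 1.2962, 78.5419, -3.2601], 'joint_velocities': [0.0697, 0.0149, -0.0818, -0.0548, 0.0267, 0.0341, 0.0167], 'effort': [0.0002, -49.1282, -0.4038, -31.2529, -0.064, 0.0437, 0.0002], 'tool_pos': [0.1441, -0.6333, 0.2215], 'tool_rot': [-179.889, 0.0072, 12.8238], 'force': [-0.2087, 1.0304, 0.2352], 'wrist_torque': [-0.0078, 0.0187, -0.0174], 'grip_width': 0.0867}
0.0187
scene {'fx': 436.3739, 'fy': 436.3739, 'cx': 324.1946, 'cy': 248.2805, 'k1': 0.0321, 'extrinsics': [[0.669, 0.633, -0.3896, 0.9443], [0.7432, -0.5629, 0.3615, -0.3226], [0.0095, -0.5314, -0.8471, 0.9227], [0.0, 0.0, 0.0, 1.0]]}
side {'fx': 563.2655, 'fy': 563.2655, 'cx': 321.2403, 'cy': 240.6592, 'k1': -0.1822, 'extrinsics': [[-0.9871, -0.1114, 0.1148, 0.4484], [-0.16, 0.6862, -0.7095, 0.8227], [0.0003, -0.7188, -0.6952, 0.9263], [0.0, 0.0, 0.0, 1.0]]}
wrist {'fx': 417.4644, 'fy': 417.4644, 'cx': 319.5565, 'cy': 237.4117, 'k1': -0.0228, 'extrinsics': [[0.2218, -0.9456, -0.238, 0.2089], [-0.9751, -0.2155, -0.0526, -0.6193], [-0.0016, 0.2438, -0.9698, 0.3834],
[... 1234 characters left out ...]
 142.0, 373.0, 187.0], 846)]
side rail [(0.66, [266.0, 368.0, 449.0, 455.0], 10780)]
side green_accumulator [(0.85, [389.0, 146.0, 421.0, 186.0], 892), (0.68, [282.0, 168.0, 301.0, 188.0], 268)]
side black_accumulator [(0.56, [342.0, 140.0, 375.0, 184.0], 905), (0.56, [266.0, 367.0, 450.0, 455.0], 10736)]
side rack [(0.73, [330.0, 164.0, 430.0, 204.0], 2117)]
side multimeter [(0.94, [219.0, 233.0, 270.0, 293.0], 2009)]
side wrench [(0.79, [211.0, 292.0, 245.0, 363.0], 784)]
side screwdriver [(0.88, [262.0, 180.0, 273.0, 237.0], 355), (0.44, [344.0, 141.0, 375.0, 185.0], 871)]
side grease_jar [(0.79, [199.0, 374.0, 234.0, 417.0], 1255)]
side bearing [(0.56, [283.0, 170.0, 299.0, 186.0], 220)]
```

```bash
python3 - <<'E'
import cv2
a=cv2.imread("pics/scene.png")[100:460,100:500];b=cv2.imread("pics/side.png")[120:480,170:470]
cv2.imwrite("pics/scene_c.png",cv2.resize(a,None,fx=1.65,fy=1.65,interpolation=3));cv2.imwrite("pics/side_c.png",cv2.resize(b,None,fx=1.66,fy=1.66,interpolation=3))
E
```

```text
(no output)
```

View pics/scene_c.png

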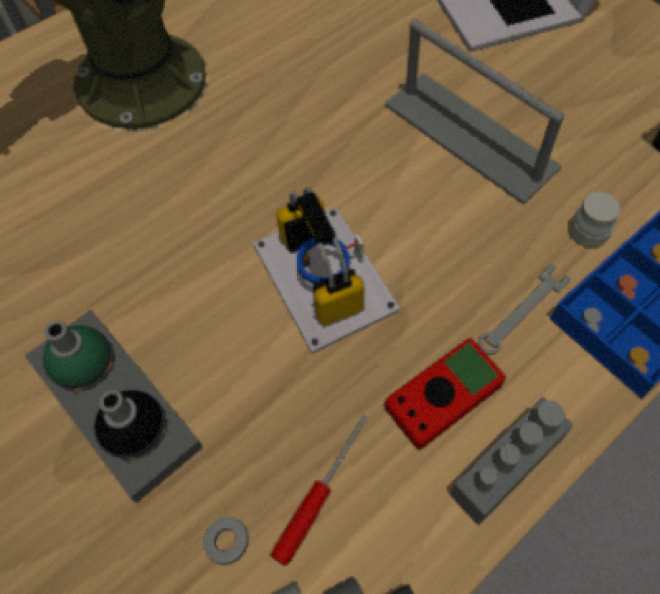

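View pics/side_c.png

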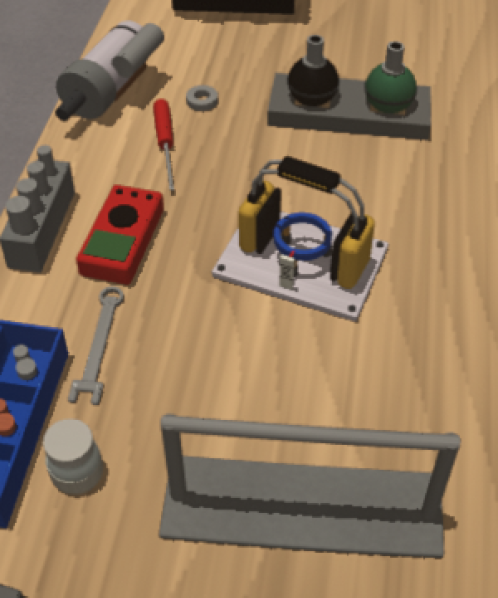

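The scene view shows the rail bar ends at crop (413,24) and (558,116), the ring at (322,262), and the green neck top at (55,328). In the side view, the pad centre is at (310,173), the ring at (303,236), and the green neck at (395,45). Next I triangulate these.

```bash
cat > h.py <<'E'
import numpy as np,cv2
from cell import env
def ray(c,p,k=None):
    k=k or env.get_calibration(c)
    K=np.array([[k["fx"],0,k["cx"]],[0,k["fy"],k["cy"]],[0,0,1]])
    s=cv2.undistortPoints(np.array([[p]],float),K,np.array([k["k1"],0,0,0]))[0,0]
    E=np.array(k["extrinsics"]);return E[:3,3],E[:3,:3]@np.array([*s,1.])
def atz(c,p,z,k=None):
    o,d=ray(c,p,k);return o+d*(z-o[2])/d[2]
def tri(*cp):
    A=np.zeros((3,3));b=np.zeros(3);R=[ray(c,p) for c,p in cp]
    for o,d in R:
        d=d/np.linalg.norm(d);P=np.eye(3)-np.outer(d,d);A+=P;b+=P@o
    x=np.linalg.solve(A,b)
    return x,[np.linalg.norm(np.cross(x-o,d/np.linalg.norm(d))) for o,d in R]
E
python3 - <<'E'
from h import *
S=lambda x,y:("scene",(x/1.65+100,y/1.65+100)); D=lambda x,y:("side",(x/1.66+170,y/1.66+120))
r=lambda t:(np.round(t[0],4),np.round(t[1],4))
print("bar A(left side cam)",r(tri(S(558,117),D(166,420))),"B",r(tri(S(413,25),D(457,440))))
print("ring",r(tri(S(322,262),D(303,236))))
print("green",r(tri(S(56,329),D(395,46))),"black",r(tri(S(110,399),D(316,39))))
print("scene at z: bar",atz(*S(558,117),.16),atz(*S(413,25),.16), "side",atz(*D(166,420),.16),atz(*D(457,440),.16))
print("screws",[np.round(atz(*S(*p),.012),3) for p in((262,244),(333,212),(390,306),(315,342))])
print("screws side",[np.round(atz(*D(*p),.012),3) for p in((221,268),(381,243),(352,309))])
print("pad ctop",[np.round(atz(*D(*p),.155),3) for p in((285,162),(338,178),(310,170))])
print("pad ctop scene",[np.round(atz(*S(*p),.16),3) for p in((308,196),(326,234),(316,217))])
print("green neck z.136",atz(*S(56,329),.136),atz(*D(395,46),.136))
print("jar, multimeter",atz(*S(600,210),.07),atz(*S(445,390),.036))
E
```

```text
bar A(left side cam) (array([0.6086, 0.3483, 0.1532]), array([0.0003, 0.0003])) B (array([0.3306, 0.3276, 0.1508]), array([0.0023, 0.0023]))
ring (array([ 0.517 , -0.019 ,  0.0468]), array([0.001, 0.001]))
green (array([ 0.4211, -0.3451,  0.1343]), array([0.0002, 0.0002])) black (array([ 0.5392, -0.3434,  0.1341]), array([0.0003, 0.0003]))
scene at z: bar [0.61181309 0.34243576 0.16      ] [0.34052341 0.32004061 0.16      ] side [0.60694004 0.35241414 0.16      ] [0.32992185 0.33207927 0.16      ]
screws [array([ 0.418, -0.053,  0.012]), array([0.444, 0.063, 0.012]), array([0.621, 0.019, 0.012]), array([ 0.593, -0.096,  0.012])]
screws side [array([0.618, 0.022, 0.012]), array([ 0.413, -0.057,  0.012]), array([0.442, 0.064, 0.012])]
pad ctop [array([ 0.545, -0.039,  0.155]), array([ 0.477, -0.02 ,  0.155]), array([ 0.513, -0.029,  0.155])]
pad ctop scene [array([ 0.484, -0.007,  0.16 ]), array([ 0.545, -0.028,  0.16 ]), array([ 0.517, -0.021,  0.16 ])]
green neck z.136 [ 0.42245496 -0.3449397   0.136     ] [ 0.42092018 -0.34284353  0.136     ]
jar, multimeter [0.72879106 0.32873683 0.07      ] [ 0.76536279 -0.01983302  0.036     ]
```

```bash
cat >> h.py <<'E'
from scipy.spatial.transform import Rotation as R
def plan(target,yaw,n,grip,ease=True):
    """rows (opening, mm, rad) from the measured pose to target [m], tool down at yaw [deg]"""
    o=env.get_obs();p=np.array(o["tool_pos"]);q=R.from_euler("xyz",o["tool_rot"],degrees=True)
    goal=R.from_euler("xyz",[180,0,yaw],degrees=True);t=np.array(target)
    w=np.r_[.5,np.ones(n-2),.5] if ease and n>3 else np.ones(n); w=w/w[::-1].cumsum()[::-1]
    rows=[]
    for f in w:
        rel=q.inv()*goal; rv=rel.as_rotvec()
        if abs(rv[2])>3: pass
        d=np.round(q.inv().apply(t-p)*f*1000,1); rv=np.round(rv*f,3)
        p=p+q.apply(d/1000); q=q*R.from_rotvec(rv)
        rows.append([grip]+[float(v)+0. for v in d]+[float(v)+0. for v in rv])
    print("from",np.round(o["tool_pos"],4),np.round(o["tool_rot"],2))
    for i in range(0,n,12): print(str(rows[i:i+12]).replace(" ",""))
E
python3 -c "
from h import *
plan([.515,-.022,.30],164,20,60)"
```

```text
from [ 0.1442 -0.6338  0.2226] [180.     0.    12.83]
[[60,13.1,-13.5,-2.0,0.0,0.0,-0.069],[60,28.0,-25.2,-4.1,0.0,0.0,-0.139],[60,31.2,-21.1,-4.1,0.0,0.0,-0.139],[60,33.8,-16.6,-4.1,0.0,0.0,-0.139],[60,35.8,-11.7,-4.1,0.0,0.0,-0.139],[60,37.1,-6.6,-4.1,0.0,0.0,-0.139],[60,37.6,-1.4,-4.1,0.0,0.0,-0.139],[60,37.5,3.8,-4.1,0.0,0.0,-0.139],[60,36.6,8.9,-4.1,0.0,0.0,-0.139],[60,35.0,13.9,-4.1,0.0,0.0,-0.139],[60,32.7,18.6,-4.1,0.0,0.0,-0.139],[60,29.8,23.0,-4.1,0.0,0.0,-0.139]]
[[60,26.3,26.9,-4.1,0.0,0.0,-0.139],[60,22.4,30.3,-4.0,0.0,0.0,-0.139],[60,17.9,33.1,-4.1,0.0,0.0,-0.139],[60,13.2,35.3,-4.0,0.0,0.0,-0.139],[60,8.2,36.7,-4.1,0.0,0.0,-0.138],[60,3.0,37.5,-4.0,0.0,0.0,-0.139],[60,-2.2,37.6,-4.1,0.0,0.0,-0.138],[60,-3.6,18.5,-2.0,0.0,0.0,-0.069]]
```

Call:
send_rows(plan=[[60,13,-13.5,-2,0,0,-0.069],[60,28,-25,-4,0,0,-0.139],[60,31,-21,-4,0,0,-0.139],[60,34,-16.5,-4,0,0,-0.139],[60,36,-11.5,-4,0,0,-0.139],[60,37,-6.5,-4,0,0,-0.139],[60,37.5,-1.5,-4,0,0,-0.139],[60,37.5,4,-4,0,0,-0.139],[60,36.5,9,-4,0,0,-0.139],[60,35,14,-4,0,0,-0.139],[60,32.5,18.5,-4,0,0,-0.139],[60,30,23,-4,0,0,-0.139]])

```text
time_s: 2.6
tool_pos: [0.3697, -0.2629, 0.269]
tool_rot: [180.0, 0.1, 104.7]
force: [0.9, -1.0, -0.2]
grip_width: 0.0599
```

Call:
send_rows(plan=[[60,26.5,27,-4,0,0,-0.139],[60,22.5,30,-4,0,0,-0.139],[60,18,33,-4,0,0,-0.139],[60,13,35,-4,0,0,-0.139],[60,8,37,-4,0,0,-0.138],[60,3,37.5,-4,0,0,-0.139],[60,-2,37.5,-4,0,0,-0.138],[60,-3.5,18.5,-2,0,0,-0.069],[60,0,0,0,0,0,0]])

```text
time_s: 3.5
tool_pos: [0.5157, -0.0199, 0.2988]
tool_rot: [179.9, 0.0, 164.3]
force: [0.2, -0.5, 0.7]
grip_width: 0.0597
```

```bash
python3 - <<'E'
from h import *
o=env.get_obs();print(np.round(o["tool_pos"],4),np.round(o["tool_rot"],2),np.round(o["qpos"],1))
k=env.get_calibration("wrist");a=env.read_camera("wrist");cv2.imwrite("pics/w1.png",a[...,::-1])
import json;json.dump({x:np.array(k[x]).tolist() for x in k},open("w1.json","w"))
for q in("crown","ear_defenders","ring_top"):
    for d in env.regions_of("wrist",q)[:2]:
        print(q,d["confidence"],d["rect"],int(d["region"].sum()))
E
```

```text
[ 0.5157 -0.0199  0.2988] [1.7993e+02 2.0000e-02 1.6427e+02] [ 42.1   2.5 -43.7  93.7   1.7  84.5  72.5]
crown 0.57 [280.3, 107.1, 358.7, 297.9] 9359
ear_defenders 0.76 [279.5, 108.6, 365.3, 294.9] 9655
ring_top 0.78 [287.0, 162.3, 378.9, 238.2] 1612
ring_top 0.66 [278.9, 110.0, 363.1, 295.7] 9151
```

View pics/w1.png

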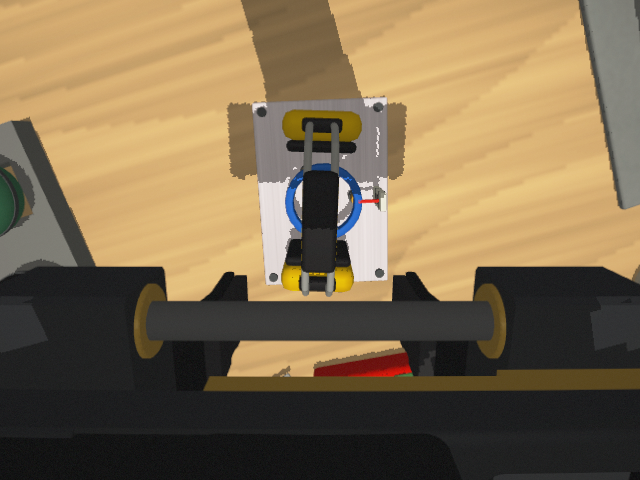

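The wrist view shows the black pad from (321,171) to (319,272), about 34 px wide. The ring is centred near (324,201) and the plate screws are at (261,111), (379,106), (379,273) and (273,277).

```bash
python3 - <<'E'
from h import *
import json;k=json.load(open("w1.json"))
f=lambda p,z:np.round(atz("wrist",p,z,k),4)
a,b=f((321.5,171),.165),f((319.5,272),.165);print("pad",a,b,(a+b)/2,np.linalg.norm(a-b),np.degrees(np.arctan2(*(b-a)[1::-1])))
print("pad width",np.linalg.norm(f((304,220),.165)-f((337.5,220),.165)))
c,d=f((322,125),.092),f((317,277),.092);print("cup tops",c,d,(c+d)/2,np.degrees(np.arctan2(*(d-c)[1::-1])))
s=[f(p,.012) for p in((261,111),(379,106),(379,273),(273,277))];print("screws",s,np.mean(s,0),np.degrees(np.arctan2(*(s[2]-s[1])[1::-1])),np.degrees(np.arctan2(*(s[3]-s[0])[1::-1])))
print("ring",f((324,201),.058))
plan([.517,-.023,.22],164,4,60)
E
```

```text
pad [ 0.4778 -0.0081  0.165 ] [ 0.5493 -0.0297  0.165 ] [ 0.51355 -0.0189   0.165  ] 0.07469143190487114 -16.809456549034874
pad width 0.02418966721556956
cup tops [0.4467 0.0015 0.092 ] [ 0.5774 -0.04    0.092 ] [ 0.51205 -0.01925  0.092  ] -17.615738431369177
screws [array([ 0.4149, -0.0544,  0.012 ]), array([0.4431, 0.0641, 0.012 ]), array([0.6191, 0.0208, 0.012 ]), array([ 0.591 , -0.0962,  0.012 ])] [ 0.517025 -0.016425  0.012   ] -13.82156739150476 -13.352903532958207
ring [ 0.5156 -0.0155  0.058 ]
from [ 0.5143 -0.025   0.2982] [-1.7992e+02 -4.0000e-02  1.6372e+02]
[[60,-0.4,0.5,13.0,0.0,0.0,-0.001],[60,-0.7,0.9,26.1,-0.001,0.0,-0.002],[60,-0.7,0.9,26.0,0.0,0.0,-0.001],[60,-0.3,0.5,13.1,0.0,-0.001,-0.001]]
```

Call:
send_rows(plan=[[60,0.5,-2.5,13,0,0,0.012],[60,0.5,-3,26,0,0,0],[60,0,0,26,0,0,0],[60,0,0,13,0,0,0],[60,0,0,0,0,0,0],[60,0,0,0,0,0,0],[60,0,0,0,0,0,0]])

```text
time_s: 4.4
tool_pos: [0.5132, -0.0279, 0.2218]
tool_rot: [180.0, 0.1, 163.3]
force: [0.4, -0.3, -0.0]
grip_width: 0.0596
```

```bash
python3 - <<'E'
from h import *
for i in range(3):
    o=env.get_obs();print(np.round(o["tool_pos"],4),np.round(o["tool_rot"],2))
    k=env.get_calibration("wrist");a=env.read_camera("wrist")
cv2.imwrite("pics/w2.png",a[...,::-1])
f=lambda q:[(round(d["confidence"],2),np.round(d["rect"]).tolist()) for d in env.regions_of("wrist",q)[:2]]
print(f("crown"))
g=a[:300,200:450].astype(int).sum(2)
from math import *
import json;json.dump({x:np.array(k[x]).tolist() for x in k},open("w2.json","w"))
plan([.513,-.0195,.150],163,5,60)
E
```

```text
[ 0.5132 -0.0279  0.2218] [1.7999e+02 1.2000e-01 1.6326e+02]
[ 0.5133 -0.0278  0.2218] [1.7999e+02 1.3000e-01 1.6327e+02]
[ 0.5132 -0.0278  0.2217] [1.8000e+02 1.2000e-01 1.6328e+02]
[(0.75, [281.0, 104.0, 384.0, 301.0]), (0.37, [289.0, 168.0, 402.0, 257.0])]
from [ 0.5129 -0.0277  0.2213] [-1.8000e+02  8.0000e-02  1.6328e+02]
[[60,0.3,1.0,8.9,0.0,0.0,0.001],[60,0.6,2.0,17.8,0.0,0.0,0.001],[60,0.6,2.0,17.8,0.0,0.001,0.001],[60,0.6,1.9,17.9,0.0,0.0,0.001],[60,0.3,1.0,8.9,0.0,0.0,0.001]]
```

View pics/w2.png

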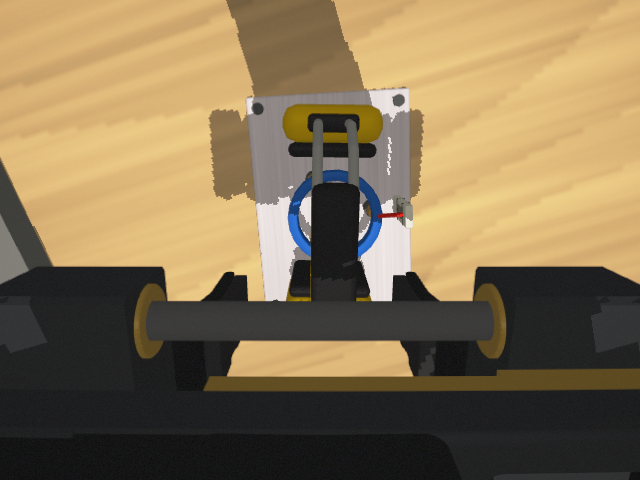

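The pad's far end is at (336,185), and the pad spans columns 313 to 358. It sits right of the finger midline at about column 320.

```bash
python3 - <<'E'
from h import *
import json;k=json.load(open("w2.json"))
f=lambda p,z:atz("wrist",p,z,k)
a,b=f((336,185),.165),f((335,262),.165)
u=(b-a)/np.linalg.norm(b-a);print(a,"centre",a+u*.038,np.degrees(np.arctan2(u[1],u[0])),np.linalg.norm(f((313,220),.165)-f((358.5,220),.165)))
c=f((332.5,123),.092);print("cup top",c, "mid via cup", c+ .066*np.array([np.cos(np.radians(-17)),np.sin(np.radians(-17)),0]))
print("ring",f((335,217),.058))
E
```

```text
[ 0.4780103  -0.00857134  0.165     ] centre [ 0.51436426 -0.01963431  0.165     ] -16.92566894838492 0.024305654715124567
cup top [0.44661618 0.00099168 0.092     ] mid via cup [ 0.50973229 -0.01830485  0.092     ]
ring [ 0.51609726 -0.01620509  0.058     ]
```

Call:
send_rows(plan=[[60,0,1,9,0,0,0.001],[60,0.5,2,18,0,0,0.001],[60,0.5,2,18,0,0,0.001],[60,0.5,2,17.5,0,0,0.001],[60,0,1.3,8.5,0,0,0.001],[60,0,0,0,0,0,0],[15,0,0,0,0,0,0],[15,0,0,0,0,0,0],[15,0,0,0,0,0,0],[15,0,0,0,0,0,0],[15,0,0,0,0,0,0],[15,0,0,0,0,0,0]], grip_force=30)

```text
time_s: 5.8
tool_pos: [0.5136, -0.0194, 0.1498]
tool_rot: [-180.0, 0.0, 163.0]
force: [0.5, -0.1, 1.0]
grip_width: 0.0258
```

Call:
send_rows(plan=[[15,0,0,-8,0,0,0],[15,0,0,-20,0,0,0],[15,0,0,-28,0,0,0],[15,0,0,-30,0,0,0],[15,0,0,-30,0,0,0],[15,0,0,-30,0,0,0],[15,0,0,-25,0,0,0],[15,0,0,-10,0,0,0],[15,0,0,0,0,0,0],[15,0,0,0,0,0,0]])

```text
time_s: 6.8
tool_pos: [0.5127, -0.0194, 0.3292]
tool_rot: [-180.0, -0.1, 163.0]
force: [-1.3, 0.5, -3.3]
grip_width: 0.0256
```

```bash
python3 - <<'E'
from h import *
o=env.get_obs();print(o["force"],o["grip_width"])
plan([.47,.334,.33],94.5,16,15)
E
```

```text
[-1.2899936   0.49271162 -3.28087145] 0.02564160651257575
from [ 0.5127 -0.0194  0.3292] [-1.7998e+02 -1.2000e-01  1.6300e+02]
[[15,4.8,10.8,0.0,0.0,0.0,0.04],[15,10.5,21.3,0.0,0.0,0.0,0.08],[15,12.1,20.4,0.0,0.0,0.0,0.08],[15,13.7,19.4,-0.1,0.0,0.0,0.08],[15,15.2,18.2,0.0,0.0,0.0,0.08],[15,16.6,16.9,-0.1,0.0,0.0,0.08],[15,18.0,15.5,0.0,0.0,0.0,0.08],[15,19.1,14.1,-0.1,0.0,0.0,0.079],[15,20.2,12.5,0.0,0.0,0.0,0.08],[15,21.1,10.8,-0.1,0.0,0.0,0.079],[15,21.9,9.1,0.0,0.0,0.0,0.08],[15,22.6,7.4,-0.1,0.0,0.0,0.079]]
[[15,23.1,5.6,0.0,-0.001,0.0,0.08],[15,23.4,3.7,-0.1,0.0,0.0,0.079],[15,23.7,1.8,0.0,-0.001,0.0,0.08],[15,11.8,0.0,0.0,0.0,-0.001,0.04]]
```

Call:
send_rows(plan=[[15,5,11,0,0,0,0.04],[15,10.5,21,0,0,0,0.08],[15,12,20.5,0,0,0,0.08],[15,13.5,19.5,0,0,0,0.08],[15,15,18,0,0,0,0.08],[15,16.5,17,0,0,0,0.08],[15,18,15.5,0,0,0,0.08],[15,19,14,0,0,0,0.08],[15,20,12.5,0,0,0,0.08],[15,21,11,0,0,0,0.08],[15,11,5,0,0,0,0.08],[15,0,0,0,0,0,0.08]])

```text
time_s: 8.0
tool_pos: [0.4842, 0.2184, 0.3287]
tool_rot: [-179.8, -0.1, 110.4]
force: [0.4, -1.0, -4.3]
grip_width: 0.0254
```

Call:
send_rows(plan=[[15,0,0,0,0,0,0.08],[15,0,0,0,0,0,0.08],[15,0,0,0,0,0,0.08],[15,0,0,0,0,0,0.04],[15,0,0,0,0,0,0],[15,0,0,0,0,0,0],[15,0,0,0,0,0,0]])

```text
time_s: 8.7
tool_pos: [0.4858, 0.2158, 0.3298]
tool_rot: [-179.9, 0.0, 94.3]
force: [-0.8, -0.3, -2.6]
grip_width: 0.0257
```

```bash
python3 - <<'E'
from h import *
import json
k=env.get_calibration("wrist");a=env.read_camera("wrist")
cv2.imwrite("pics/w3.png",a[...,::-1]);json.dump({x:np.array(k[x]).tolist() for x in k},open("w3.json","w"))
f=lambda q:[(round(d["confidence"],2),np.round(d["rect"]).tolist()) for d in env.regions_of("wrist",q)[:2]]
print(f("rail"))
E
```

```text
[(0.8, [121.0, 24.0, 502.0, 130.0])]
```

View pics/w3.png

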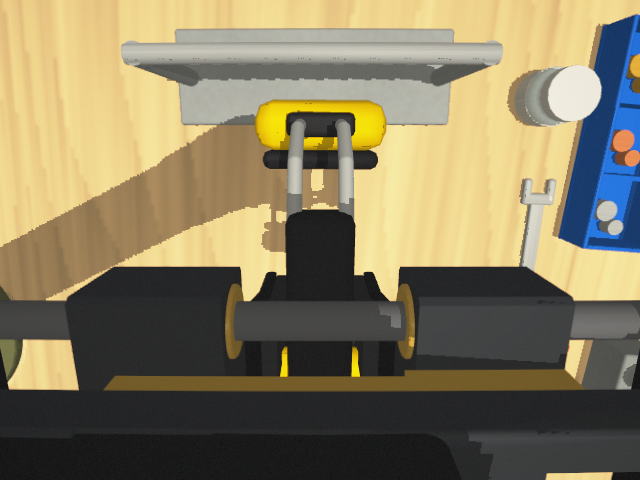

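The bar runs from (122,53) to (502,54), with base corners at (175,30), (453,29), (449,124) and (182,124). The far cup is clear of the bar.

```bash
python3 - <<'E'
from h import *
import json;k=json.load(open("w3.json"))
f=lambda p,z:atz("wrist",p,z,k)
a,b=f((122,53),.152),f((502,54),.152)
print(a,b,(a+b)/2,np.linalg.norm(a-b),np.degrees(np.arctan2(*(b-a)[1::-1])))
s=np.array([f(p,.010) for p in((175,30),(453,29),(449,124),(182,124))]);print(s,s.mean(0),np.degrees(np.arctan2(*(s[2]-s[3])[1::-1])))
plan([.473,.335,.33],94.5,10,15)
E
```

```text
[0.32617008 0.32944453 0.152     ] [0.61490162 0.35015292 0.152     ] [0.47053585 0.33979872 0.152     ] 0.2894732126491772 4.102340341016528
[[0.31895316 0.37637149 0.01      ]
 [0.61420715 0.39926985 0.01      ]
 [0.62411567 0.30167154 0.01      ]
 [0.32644877 0.2794591  0.01      ]] [0.47093119 0.339193   0.01      ] 4.267603734934429
from [0.4859 0.2159 0.3302] [-1.7997e+02  1.0000e-02  9.4270e+01]
[[15,6.7,-0.2,0.0,0.0,0.0,0.0],[15,13.3,-0.4,0.0,0.0,0.0,0.0],[15,13.3,-0.5,0.0,0.0,0.0,-0.001],[15,13.3,-0.4,0.0,0.0,0.0,0.0],[15,13.3,-0.4,0.0,0.0,0.0,-0.001],[15,13.3,-0.4,0.0,0.0,0.0,0.0],[15,13.3,-0.4,0.1,0.0,0.0,-0.001],[15,13.3,-0.4,0.0,0.0,0.0,0.0],[15,13.3,-0.5,0.1,0.0,0.0,-0.001],[15,6.6,-0.2,0.0,-0.001,0.0,0.0]]
```

Call:
send_rows(plan=[[15,7,0,0,0,0,0],[15,14,0,0,0,0,0],[15,14,-0.5,0,0,0,0],[15,14,-0.5,0,0,0,0],[15,14,-0.5,0,0,0,0],[15,14,-0.5,0,0,0,0],[15,14,-0.5,0,0,0,0],[15,14,-0.5,0,0,0,0],[15,12,-0.5,0,0,0,0],[15,7,-0.5,0,0,0,0],[15,0,0,0,0,0,0],[15,0,0,0,0,0,0]])

```text
time_s: 10.0
tool_pos: [0.473, 0.339, 0.3304]
tool_rot: [-180.0, 0.0, 94.2]
force: [0.6, -0.0, -2.9]
grip_width: 0.0255
```

Call:
send_rows(plan=[[15,0,0,10,0,0,0],[15,0,0,20,0,0,0],[15,0,0,25,0,0,0],[15,0,0,25,0,0,0],[15,0,0,25,0,0,0],[15,0,0,25,0,0,0],[15,0,0,15,0,0,0],[15,0,0,10,0,0,0],[15,0,0,4,0,0,0],[15,0,0,0,0,0,0],[15,0,0,0,0,0,0]])

```text
time_s: 11.1
tool_pos: [0.4734, 0.3398, 0.1725]
tool_rot: [179.9, -0.0, 94.2]
force: [0.6, -0.1, -2.3]
grip_width: 0.0258
```

Call:
send_rows(plan=[[15,0,0,4,0,0,0],[15,0,0,3,0,0,0],[15,0,0,2,0,0,0],[15,0,0,1,0,0,0],[15,0,0,0,0,0,0],[15,0,0,0,0,0,0]])

```text
time_s: 11.7
tool_pos: [0.4729, 0.3393, 0.1627]
tool_rot: [180.0, 0.0, 94.2]
force: [-1.7, -3.2, 5.4]
grip_width: 0.0258
```

Call:
send_rows(plan=[[34,0,0,0,0,0,0],[46,0,0,0,0,0,0],[56,0,0,0,0,0,0],[56,0,0,0,0,0,0],[56,0,0,0,0,0,0],[56,0,0,-8,0,0,0],[56,0,0,-20,0,0,0],[56,0,0,-30,0,0,0],[56,0,0,-30,0,0,0],[56,0,0,-20,0,0,0],[56,0,0,-8,0,0,0],[56,0,0,0,0,0,0]])

```text
time_s: 12.9
tool_pos: [0.4732, 0.3398, 0.2786]
tool_rot: [179.9, -0.0, 94.2]
force: [0.0, -0.8, -0.5]
grip_width: 0.056
```

```bash
python3 - <<'E'
from h import *
b=env.read_camera("side");a=env.read_camera("scene")
im=np.hstack([cv2.resize(b[300:480,210:470],None,fx=1.5,fy=1.5),cv2.resize(a[90:270,300:480],None,fx=1.5,fy=1.5)])
cv2.imwrite("pics/hang.png",im[...,::-1])
for c in("side","scene"):print([(round(d["confidence"],2),np.round(d["rect"]).tolist()) for d in env.regions_of(c,"ear_defenders")[:2]])
plan([.422,-.344,.26],60,24,56)
E
```

```text
[(0.78, [329.0, 347.0, 381.0, 462.0]), (0.43, [264.0, 369.0, 447.0, 455.0])]
[(0.58, [361.0, 123.0, 420.0, 204.0])]
from [0.4724 0.3388 0.2761] [-1.7989e+02  6.0000e-02  9.4240e+01]
[[56,-14.7,-2.2,0.4,0.0,0.0,0.013],[56,-29.5,-4.0,0.7,0.0,0.0,0.026],[56,-29.6,-3.2,0.7,0.0,0.0,0.026],[56,-29.7,-2.5,0.7,0.0,0.0,0.026],[56,-29.7,-1.7,0.7,0.0,0.0,0.026],[56,-29.8,-0.9,0.7,0.0,0.0,0.026],[56,-29.8,-0.1,0.8,0.0,0.0,0.026],[56,-29.8,0.6,0.7,0.0,0.0,0.026],[56,-29.7,1.4,0.8,0.0,0.0,0.026],[56,-29.7,2.2,0.7,0.0,0.0,0.026],[56,-29.6,2.9,0.8,0.0,0.0,0.026],[56,-29.5,3.7,0.7,0.0,0.0,0.026]]
[[56,-29.4,4.5,0.8,0.0,0.0,0.026],[56,-29.3,5.3,0.7,0.0,0.0,0.026],[56,-29.1,6.0,0.8,0.0,0.0,0.026],[56,-29.0,6.8,0.7,0.0,0.0,0.026],[56,-28.8,7.5,0.8,0.0,0.0,0.026],[56,-28.6,8.3,0.7,0.0,0.0,0.026],[56,-28.4,9.0,0.8,0.0,0.0,0.026],[56,-28.1,9.7,0.7,0.0,0.0,0.026],[56,-27.9,10.5,0.8,0.0,0.001,0.026],[56,-27.6,11.2,0.7,0.0,0.0,0.026],[56,-27.2,11.8,0.7,-0.001,0.001,0.026],[56,-13.5,6.3,0.4,0.0,0.0,0.013]]
```

View pics/hang.png

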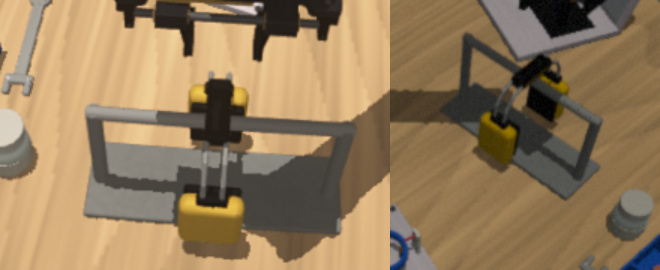

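The ear defenders hang on the bar near its middle, one cup each side and no finger contact. Next I go to the green accumulator.

Call:
send_rows(plan=[[56,-15,-2,0,0,0,0.013],[56,-29.5,-4,1,0,0,0.026],[56,-29.5,-3,1,0,0,0.026],[56,-29.5,-2.5,0.5,0,0,0.026],[56,-29.5,-1.5,0.5,0,0,0.026],[56,-30,0,0.5,0,0,0.026],[56,-30,0,0.5,0,0,0.026],[56,-30,1.5,1,0,0,0.026],[56,-30,2,1,0,0,0.026],[56,-30,3,1,0,0,0.026],[56,-30,4,1,0,0,0.026],[56,-30,4,1,0,0,0.026]])

```text
time_s: 14.3
tool_pos: [0.4518, -0.0059, 0.2675]
tool_rot: [-179.9, 0.0, 77.0]
force: [-0.3, 0.1, 0.4]
grip_width: 0.056
```

Call:
send_rows(plan=[[56,-29.5,4.5,1,0,0,0.026],[56,-29.5,5,1,0,0,0.026],[56,-29,6,1,0,0,0.026],[56,-29,7,1,0,0,0.026],[56,-29,7.5,1,0,0,0.026],[56,-28.5,8,1,0,0,0.026],[56,-28.5,9,1,0,0,0.026],[56,-28,9.5,1,0,0,0.026],[56,-28,10.5,1,0,0,0.026],[56,-27.5,11,1,0,0,0.026],[56,-27,12,1,0,0,0.026],[56,-13.5,6,0,0,0,0.013]])

```text
time_s: 15.5
tool_pos: [0.4253, -0.3496, 0.2567]
tool_rot: [-179.9, 0.0, 59.7]
force: [-0.9, 0.2, 0.1]
grip_width: 0.0564
```

Call:
send_rows(plan=[[56,0,0,0,0,0,0],[56,0,0,0,0,0,0],[56,0,0,0,0,0,0]])

```text
time_s: 15.8
tool_pos: [0.4274, -0.3439, 0.2578]
tool_rot: [180.0, -0.0, 60.1]
force: [0.3, 0.1, -0.2]
grip_width: 0.0559
```

```bash
python3 - <<'E'
from h import *
import json
k=env.get_calibration("wrist");a=env.read_camera("wrist")
cv2.imwrite("pics/w4.png",a[...,::-1]);json.dump({x:np.array(k[x]).tolist() for x in k},open("w4.json","w"))
for d in env.regions_of("wrist","green_accumulator")[:2]: print(d["confidence"],d["rect"])
o=env.get_obs();print(np.round(o["qpos"],1));plan([.421,-.344,.102],60,7,56)
E
```

```text
0.84 [267.1, 173.8, 359.1, 263.9]
[ 54.8   6.1 -20.2  94.1   2.1  80.1   4.5]
from [ 0.4273 -0.3442  0.2579] [179.98   0.    60.12]
[[56,-0.2,-0.5,13.0,0.0,0.0,0.0],[56,-0.5,-0.9,26.0,0.0,0.0,0.0],[56,-0.5,-0.9,26.0,0.0,0.0,0.0],[56,-0.5,-0.9,26.0,0.0,0.0,0.001],[56,-0.5,-1.0,26.0,0.0,0.0,0.0],[56,-0.5,-0.9,25.9,0.0,0.0,0.001],[56,-0.2,-0.5,13.0,0.0,0.0,0.0]]
```

View pics/w4.png

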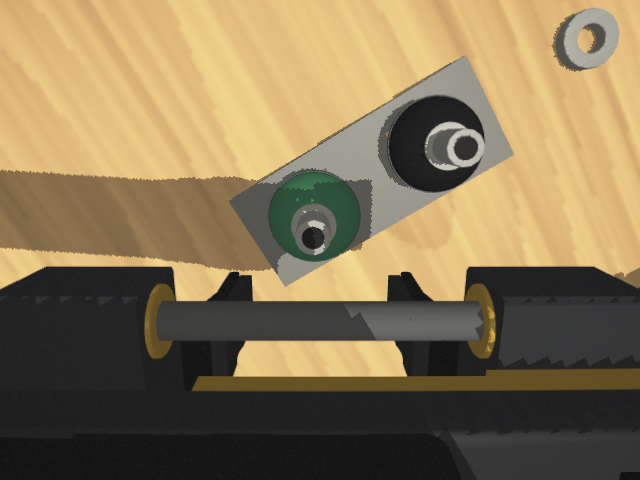

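The neck mouth is at (313,237) and the ball is centred at about (314,216).

```bash
python3 - <<'E'
from h import *
import json;k=json.load(open("w4.json"))
f=lambda p,z:atz("wrist",p,z,k)
n=f((313,237),.136);b=f((314,217),.058);print(n,b)
plan([n[0],n[1],.102],60,7,56)
E
```

```text
[ 0.42127337 -0.34612285  0.136     ] [ 0.42037199 -0.34708829  0.058     ]
from [ 0.4273 -0.3442  0.2579] [179.98   0.    60.12]
[[56,-0.4,-0.4,13.0,0.0,0.0,0.0],[56,-0.8,-0.7,26.0,0.0,0.0,0.0],[56,-0.8,-0.7,26.0,0.0,0.0,0.0],[56,-0.8,-0.7,26.0,0.0,0.0,0.001],[56,-0.7,-0.7,26.0,0.0,0.0,0.0],[56,-0.8,-0.7,25.9,0.0,0.0,0.001],[56,-0.3,-0.4,13.0,0.0,0.0,0.0]]
```

Call:
send_rows(plan=[[56,-1.5,-1.5,13,0,0,0],[56,-1.5,-1.5,26,0,0,0],[56,-1,-1,26,0,0,0],[56,-0.5,-0.5,26,0,0,0.001],[56,0,0,26,0,0,0],[56,0,0,26,0,0,0.001],[56,0,0,13,0,0,0],[56,0,0,0,0,0,0],[56,0,0,0,0,0,0]])

```text
time_s: 16.8
tool_pos: [0.4209, -0.3474, 0.1021]
tool_rot: [180.0, 0.0, 59.9]
force: [-0.1, -0.3, 0.5]
grip_width: 0.0558
```

Call:
send_rows(plan=[[12,0,0,0,0,0,0],[12,0,0,0,0,0,0],[12,0,0,0,0,0,0],[12,0,0,0,0,0,0],[12,0,0,0,0,0,0],[12,0,0,0,0,0,0],[12,0,0,0,0,0,0]], grip_force=60)

```text
time_s: 17.5
tool_pos: [0.4204, -0.3474, 0.102]
tool_rot: [180.0, 0.0, 59.9]
force: [-1.3, 0.3, 4.0]
grip_width: 0.0245
```

Call:
send_rows(plan=[[12,0,0,-5,0,0,0],[12,0,0,-15,0,0,0],[12,0,0,-25,0,0,0],[12,0,0,-25,0,0,0],[12,0,0,-25,0,0,0],[12,0,0,-20,0,0,0],[12,0,0,-10,0,0,0],[12,0,0,0,0,0,0],[12,0,0,0,0,0,0]])

```text
time_s: 18.4
tool_pos: [0.42, -0.3469, 0.2255]
tool_rot: [-179.9, -0.0, 59.9]
force: [-0.5, -0.5, -7.1]
grip_width: 0.0244
```

```bash
python3 - <<'E'
from h import *
o=env.get_obs();print(o["force"],o["grip_width"])
plan([.516,-.017,.225],85,14,12)
E
```

```text
[-0.53377647 -0.48316184 -7.05790762] 0.024362193226921874
from [ 0.42   -0.3469  0.2255] [-1.799e+02 -1.000e-02  5.986e+01]
[[12,12.8,-3.2,0.0,0.0,0.0,-0.017],[12,25.8,-5.9,0.1,0.0,0.0,-0.034],[12,25.9,-5.0,0.1,0.0,0.0,-0.034],[12,26.1,-4.2,0.1,0.0,0.0,-0.034],[12,26.2,-3.3,0.0,0.0,0.0,-0.034],[12,26.3,-2.4,0.1,0.0,0.0,-0.034],[12,26.4,-1.5,0.0,0.0,0.0,-0.034],[12,26.4,-0.5,0.1,0.0,0.0,-0.033],[12,26.4,0.3,0.0,0.0,0.0,-0.034],[12,26.4,1.2,0.1,0.0,0.0,-0.033],[12,26.4,2.1,0.0,0.0,0.0,-0.034],[12,26.3,3.0,0.1,-0.001,0.0,-0.033]]
[[12,26.2,3.8,0.0,0.0,-0.001,-0.034],[12,13.0,2.4,0.0,0.0,0.0,-0.017]]
```

Call:
send_rows(plan=[[12,13,-3,0,0,0,-0.017],[12,26,-6,0,0,0,-0.034],[12,26,-5,0,0,0,-0.034],[12,26,-4,0,0,0,-0.034],[12,26,-3,0,0,0,-0.034],[12,26,-2.5,0,0,0,-0.034],[12,26.5,-1.5,0,0,0,-0.034],[12,26.5,-0.5,0,0,0,-0.034],[12,26.5,0,0,0,0,-0.034],[12,26.5,1,0,0,0,-0.034],[12,26.5,2,0,0,0,-0.034],[12,26.5,3,0,0,0,-0.034]])

```text
time_s: 19.6
tool_pos: [0.5059, -0.0529, 0.2266]
tool_rot: [180.0, 0.0, 82.4]
force: [0.0, 0.4, -6.3]
grip_width: 0.0242
```

Call:
send_rows(plan=[[12,26.5,4,0,0,0,-0.034],[12,13,2.5,0,0,0,-0.017],[12,0,0,0,0,0,0],[12,0,0,0,0,0,0],[12,0,0,0,0,0,0]])

```text
time_s: 20.1
tool_pos: [0.5164, -0.0186, 0.2263]
tool_rot: [-180.0, 0.1, 85.0]
force: [-0.6, 0.0, -6.1]
grip_width: 0.025
```

```bash
python3 - <<'E'
from h import *
import json
k=env.get_calibration("wrist");a=env.read_camera("wrist")
json.dump({x:np.array(k[x]).tolist() for x in k},open("w5.json","w"))
b=env.read_camera("side");c=env.read_camera("scene")
cv2.imwrite("pics/w5.png",a[...,::-1]);cv2.imwrite("pics/s5.png",b[...,::-1]);cv2.imwrite("pics/c5.png",c[...,::-1])
cv2.imwrite("pics/m5.png",np.hstack([a[60:340,180:480],cv2.resize(b[205:325,290:410],(280,280),interpolation=3),cv2.resize(c[180:320,240:360],(220,280)[::1],interpolation=3)])[...,::-1])
o=env.get_obs();print(o["force"]);plan([.5163,-.0165,.145],85,6,12)
E
```

```text
[-0.52534749  0.47139931 -6.29037529]
from [ 0.5165 -0.018   0.2265] [-1.7999e+02  3.0000e-02  8.5050e+01]
[[12,0.1,0.0,8.1,0.0,0.0,0.0],[12,0.3,-0.1,16.3,0.0,0.0,0.0],[12,0.3,-0.1,16.3,0.0,0.0,0.0],[12,0.3,0.0,16.3,0.0,0.0,0.0],[12,0.3,-0.1,16.3,0.0,0.0,0.001],[12,0.2,0.0,8.2,0.0,0.001,0.0]]
```

View pics/m5.png

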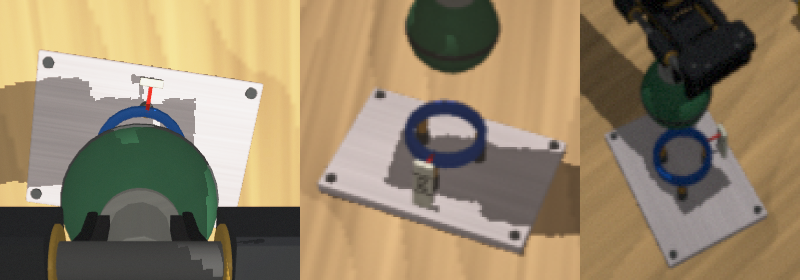

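The ring is fully visible in the side crop at about (446,129) and in the scene crop at (682,154). The ball is above it and upright.

```bash
python3 - <<'E'
from h import *
b=cv2.imread("pics/s5.png");c=cv2.imread("pics/c5.png")
def circ(im,cam,box,z,f):
    l,t,r,bt=box;h=cv2.cvtColor(im[t:bt,l:r],cv2.COLOR_BGR2HSV)
    m=((h[...,0]>105)&(h[...,0]<125)&(h[...,1]>130)&(h[...,2]>30))
    ys,xs=np.nonzero(m);print(cam,len(xs),xs.min()+l,xs.max()+l,ys.min()+t,ys.max()+t)
    # fit: rendered model ring (top z..z-14mm) mask vs m, search centre
    k=env.get_calibration(cam);E=np.linalg.inv(np.array(k["extrinsics"]));K=np.array([[k["fx"],0,k["cx"]],[0,k["fy"],k["cy"]],[0,0,1]])
    a=np.linspace(0,2*np.pi,120);S=8
    def rend(cx,cy):
        P=lambda R_,zz:((cv2.projectPoints(np.c_[cx+R_*np.cos(a),cy+R_*np.sin(a),0*a+zz],cv2.Rodrigues(E[:3,:3])[0],E[:3,3],K,np.array([k["k1"],0,0,0]))[0][:,0]-[l-.5,t-.5])*S).astype(np.int32)
        mk=lambda q:cv2.fillPoly(np.zeros(((bt-t)*S,(r-l)*S),np.uint8),[q],1)
        o=cv2.fillPoly(np.zeros(((bt-t)*S,(r-l)*S),np.uint8),[cv2.convexHull(np.r_[P(.038,z),P(.038,z-.014)])],1)
        hole=mk(P(.030,z))&mk(P(.030,z-.014))
        return cv2.resize((o&(1-hole)).astype(np.float32),(r-l,bt-t),interpolation=cv2.INTER_AREA)
    from scipy.optimize import minimize
    return minimize(lambda p:np.abs(rend(p[0]/1e3,p[1]/1e3)-m).sum(),[516,-16],method="Nelder-Mead",options=dict(initial_simplex=[[510,-12],[522,-16],[515,-24]],xatol=.05))
for im,cam,box in((b,"side",(325,235,385,290)),(c,"scene",(265,230,325,295))):
    s=circ(im,cam,box,.058,0);print(cam,np.round(s.x,2),round(s.fun,1))
for cam in("side","scene"):
    for d in env.regions_of(cam,"green_accumulator")[:1]: 
        y,x=np.nonzero(d["region"]);print(cam,d["confidence"],d["rect"])
print("ball side",atz("side",((452-300)/2.333+290,27.5/2.333+205),.1825),"scene",atz("scene",((675-580)/1.833+240,91/2+180),.1825))
E
```

```text
side 277 336 368 249 275
side [516.76 -19.21] 272.5
scene 310 280 310 244 272
scene [517.11 -16.68] 148.1
side 0.65 [337.1, 184.2, 376.6, 233.9]
scene 0.78 [271.4, 210.0, 312.1, 244.8]
ball side [ 0.51561921 -0.01455248  0.1825    ] scene [ 0.51809194 -0.01949496  0.1825    ]
```

Call:
send_rows(plan=[[12,0.3,0,8,0,0,0],[12,0.3,0,16,0,0,0],[12,0.3,0,18,0,0,0],[12,0.3,0,18,0,0,0],[12,0.1,0,16,0,0,0],[12,0,0,8,0,0,0],[12,0,0,3,0,0,0],[12,0,0,0,0,0,0],[12,0,0,0,0,0,0]])

```text
time_s: 21.25
tool_pos: [0.5174, -0.0152, 0.1403]
tool_rot: [179.9, 0.0, 85.2]
force: [-0.3, -0.6, -5.3]
grip_width: 0.0249
```

Call:
send_rows(plan=[[12,0,0,2,0,0,0],[12,0,0,2,0,0,0],[12,0,0,2,0,0,0],[12,0,0,2,0,0,0],[12,0,0,2,0,0,0],[12,0,0,2,0,0,0],[12,0,0,0,0,0,0],[12,0,0,0,0,0,0],[12,0,0,0,0,0,0]])

```text
time_s: 22.15
tool_pos: [0.5173, -0.0157, 0.1281]
tool_rot: [179.9, 0.0, 85.2]
force: [-1.0, -2.2, 2.4]
grip_width: 0.0248
```

Call:
send_rows(plan=[[12,-0.5,-0.3,0.5,0,0,0],[12,-0.5,-0.3,1,0,0,0],[12,0,0,1.5,0,0,0],[12,0,0,1.5,0,0,0],[12,0,0,1.5,0,0,0],[12,0,0,1.5,0,0,0],[12,0,0,1.5,0,0,0],[12,0,0,0,0,0,0],[12,0,0,0,0,0,0],[12,0,0,0,0,0,0]])

```text
time_s: 23.15
tool_pos: [0.5171, -0.0166, 0.1197]
tool_rot: [179.9, 0.0, 85.2]
force: [-1.1, -3.2, 9.6]
grip_width: 0.0247
```

Call:
send_rows(plan=[[12,-0.5,-0.3,1,0,0,0],[12,-0.5,0,1.5,0,0,0],[12,0,0,1.5,0,0,0],[12,0,0,1.5,0,0,0],[12,0,0,1,0,0,0],[12,0,0,0,0,0,0],[12,0,0,0,0,0,0],[12,0,0,0,0,0,0]])

```text
time_s: 23.95
tool_pos: [0.5172, -0.0174, 0.1141]
tool_rot: [179.8, 0.0, 85.2]
force: [-2.3, -3.1, 13.3]
grip_width: 0.0246
```

Call:
send_rows(plan=[[12,-0.3,-0.3,1,0,0,0],[12,-0.3,0,1,0,0,0],[12,0,0,0.7,0,0,0],[12,0,0,0,0,0,0],[12,0,0,0,0,0,0],[12,0,0,0,0,0,0],[12,0,0,0,0,0,0]])

```text
time_s: 24.65
tool_pos: [0.5171, -0.0177, 0.1118]
tool_rot: [179.8, 0.0, 85.2]
force: [-1.1, -3.0, 15.5]
grip_width: 0.0247
```

```bash
python3 - <<'E'
from h import *
a=env.read_camera("scene");b=env.read_camera("side")
cv2.imwrite("pics/end.png",np.hstack([cv2.resize(b[190:310,290:410],(400,400),interpolation=3),cv2.resize(a[110:310,250:450],(400,400),interpolation=3)])[...,::-1])
o=env.get_obs();print(o["tool_pos"],o["force"],o["wrist_torque"],o["grip_width"],o["time_s"])
E
```

```text
[ 0.51713092 -0.01767288  0.11176319] [-1.57681867 -1.84195601 14.81849449] [-0.32938553  0.43510077 -0.01553769] 0.024716838219992026 24.75
```

View pics/end.png

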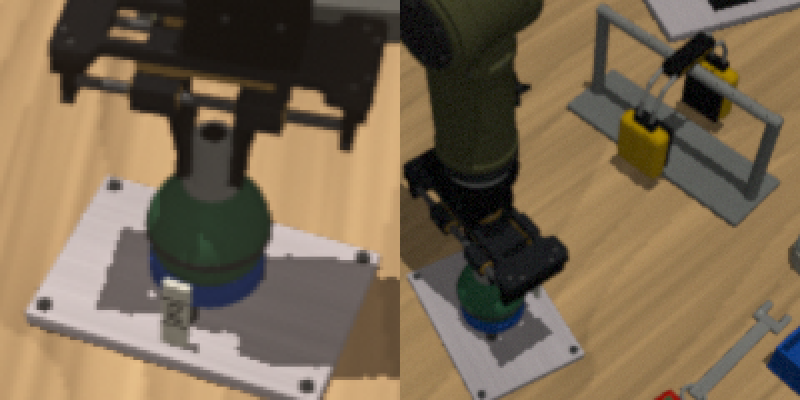

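Two checks agree on about 16.5 mm of ring travel: tool height and a load of about 21.5 N. The side and scene crops show the green accumulator upright in the ring and the ear defenders still hanging. Handing in.

```bash
python3 -c "
from cell import env
print(env.sign_off())"
```

```text
the job is handed in; nothing more can be done
None
```

I've handed the job in at about 25 s of the 59 s allowed; no verdict was reported.

- **Ear defenders:** they hang by their headband near the middle of the rail's bar, with a cup on each side and no finger contact. The last scene picture shows them still there.
- **Green accumulator:** it is upright in the blue ring, held by the neck at 60 N and pressed down gently. Tool height puts the ring about 16.5 mm down. The load of about 21.5 N agrees, which is close to the 23 N at the stop. The neck did not slip in the grip.
- **Small disagreement:** a side force of about 2–3 N remained on the tool while pressing. My estimates of the ring's centre differed by 1–3 mm between cameras, inside the 6 mm allowed.
- **Other things:** I did not touch the black accumulator or anything else on the bench. I did not measure their positions again at the end.

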